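# Put the radio modules on charge

## Task

Put every radio module on charge: lay each one on its back, display up, in a lane of its own in the sloped rack, antenna end towards the open upper end, and slide it down under the hood until its foot end rests against the back stop. Set the charge timer too: turn its dial anticlockwise right to the stop, then exactly four clicks back clockwise. Leave the other things on the bench where they are.

Things in the scene. Friction and masses are not known exactly. Their poses are not given: they have to be found in the camera images.
- tray: sloped floor of the aluminium charging rack (fixed). Origin on the floor at the foot of the back stop, mid-width; x points down the slope (12 deg), roughly away from the robot, y left across the lanes, z square to the floor. The floor runs from x = -210 mm (open upper end) to x = 0 (stop), 270 mm wide; it is 30 mm above the bench at the stop, 74 mm at the upper end
- lane_mid (a point): middle lane of the rack, at floor level at the face of the back stop; axes as tray. Each lane is 82 mm wide between rails 6 mm thick and 5 mm high. A hood covers all lanes over the last 40 mm before the stop, underside 50 mm and top 56 mm above the floor. A module lies still on the slope and must be pushed down it
- lane_left (a point): the same point of the left lane, 88 mm to the left (+y) of the middle lane
- lane_right (a point): the same point of the right lane, 88 mm to the right (-y) of the middle lane
- dial (a joint): angle (rad) of the timer's click dial: 0 at its anticlockwise stop, grows clockwise seen from above. A spring catch holds it at 0 and every 30 deg (0.524 rad), clicks 1 to 8; let go between two, it springs to one of them. Passing a click takes about 0.1 N m; the end stops are solid. It starts at one of clicks 5 to 7
- dial_grip (a point): centre of the dial's grip, on its upright axis, half-way up, 64 mm above the bench; z up, x and y square to its flats, -x towards the white pointer mark. The grip is a black four-sided knob 42 x 42 mm, 26 mm high (59 mm over its rounded corners), on a round flange 62 mm across, on top of a grey box 105 x 105 mm, 46 mm high, fixed to the bench. Grip it across two flats
- module_a_mid (a point): centre, half-way up, of a black radio module (two or three are present; None if absent): 116 mm long, 60 mm wide, body 29 mm high (bottom 14.5 mm below this point), 0.17 kg; grip across its width. x points along it to the antenna end, z up out of the display. The last 29 mm at the antenna end is 24 mm high with a low block and a thin antenna stub, tip 41 mm above the bottom
- module_a_foot (a point): centre of that module's plain foot end face, half-way up, 58 mm from its centre, opposite the antenna; axes as the module's
- module_b_mid (a point): centre, half-way up, of a black radio module (two or three are present; None if absent): 116 mm long, 60 mm wide, body 29 mm high (bottom 14.5 mm below this point), 0.17 kg; grip across its width. x points along it to the antenna end, z up out of the display. The last 29 mm at the antenna end is 24 mm high with a low block and a thin antenna stub, tip 41 mm above the bottom
- module_b_foot (a point): centre of that module's plain foot end face, half-way up, 58 mm from its centre, opposite the antenna; axes as the module's
- module_c_mid (a point): centre, half-way up, of a black radio module (two or three are present; None if absent): 116 mm long, 60 mm wide, body 29 mm high (bottom 14.5 mm below this point), 0.17 kg; grip across its width. x points along it to the antenna end, z up out of the display. The last 29 mm at the antenna end is 24 mm high with a low block and a thin antenna stub, tip 41 mm above the bottom
- module_c_foot (a point): centre of that module's plain foot end face, half-way up, 58 mm from its centre, opposite the antenna; axes as the module's
- module_d_mid (a point): centre, half-way up, of a black radio module (two or three are present; None if absent): 116 mm long, 60 mm wide, body 29 mm high (bottom 14.5 mm below this point), 0.17 kg; grip across its width. x points along it to the antenna end, z up out of the display. The last 29 mm at the antenna end is 24 mm high with a low block and a thin antenna stub, tip 41 mm above the bottom
- module_d_foot (a point): centre of that module's plain foot end face, half-way up, 58 mm from its centre, opposite the antenna; axes as the module's
- reel: bystander: orange reel of solder, 56 mm across, 29 mm high; origin under its middle
- snips: bystander: red-handled cutters, 146 mm long; origin under its middle

How it is judged:
On the way, in this order (a step that is already met when the one before it is completed fails the run):
1. the dial is turned anticlockwise to its stop (value of joint dial below 0.12 rad), for 0.2 s.
2. the dial stands at the fourth click clockwise from the stop (value of joint dial between 1.944 and 2.244 rad), for 0.3 s.
At the end, for the whole second after the job is handed in: Each module present lies flat on a lane (0.08 rad, 5 mm) and lengthwise (0.12 rad), at rest, the middle of its foot end within 6 mm of the back stop; the dial, after being at its anticlockwise stop, stands at the fourth click (2.094 rad, within 0.15) (all of step 2 and x of module_a_foot in the frame of tray between -0.006 and 0.005 m and z of module_a_foot in the frame of tray between 0.009 and 0.02 m and y of module_a_foot in the frame of tray between -0.13 and 0.13 m and angle between the z axis of each of module_a_mid, module_b_mid, module_c_mid, module_d_mid and the z axis of tray, either way round below 0.08 rad and angle between the x axis of each of module_a_mid, module_b_mid, module_c_mid, module_d_mid and the x axis of tray, either way round below 0.12 rad and x of module_b_foot in the frame of tray between -0.006 and 0.005 m and z of module_b_foot in the frame of tray between 0.009 and 0.02 m and y of module_b_foot in the frame of tray between -0.13 and 0.13 m and x of module_c_foot in the frame of tray between -0.006 and 0.005 m and z of module_c_foot in the frame of tray between 0.009 and 0.02 m and y of module_c_foot in the frame of tray between -0.13 and 0.13 m and x of module_d_foot in the frame of tray between -0.006 and 0.005 m and z of module_d_foot in the frame of tray between 0.009 and 0.02 m and y of module_d_foot in the frame of tray between -0.13 and 0.13 m and linear speed of each of module_a, module_b, module_c, module_d below 0.02 m/s); the robot touches nothing.
It fails at once if the reel is pushed more than 4 cm from its place (distance of reel from where it was at the start of the episode above 0.04 m).
It fails at once if the snips is pushed more than 4 cm from its place (distance of snips from where it was at the start of the episode above 0.04 m).
Of module_a, module_b, module_c, module_d only 2 to 3 are there at a start; the rules pass over those that are not, and their reading is None.
At some moment in a run one of module_a, module_b, module_c, module_d may be knocked a few centimetres aside while the robot is not near it.
Once in a run the grip may slacken for a moment while it holds something.
It also fails if it takes over 210 s, if anything falls off the work surface, if the arm or the gripper's body presses on something with over 40 N, if the wrist force passes 120 N, or if a joint passes its speed limit or range.

## Robot

A 7-joint arm with a two-finger parallel gripper is mounted at the origin on a cart in front of the work surface, level with it; the furniture and walls round the work are solid. World frame = base frame: x ahead of the robot, y to its left, z up, the work surface at z = 0. Lengths are in m, angles in rad, forces in N, time in s.
With the tool pointing down it reaches from about 0.35 to 0.775 m from the base axis. Payload 3.1 kg.
Tool frame: the origin (TCP) lies at the very end of the fingers, on their centre line; the grasp point (between the pads) lies 19 mm behind it; y points along the fingers, x is the direction in which the jaws open and shut, and the axes are right-handed (so a half turn about y gives the same grasp; the last joint's range is limited). The gripper opens to 85 mm and grips with 20 to 120 N. Pads are 22 mm wide; open, the fingers measure 114 mm over their backs; the gripper's body (76 mm by 85 mm) begins 54 mm behind the grasp point. The pads swing forward as they close: fully open they stand 13 mm farther back than shut.
Start: joints at [1.058, 0.311, 0.014, 1.512, -0.004, 1.319, -0.027], TCP at [0.25, -0.49, 0.231] pointing down, gripper open.
Joint ranges: [-2.7, 2.7], [-0.3, 1.91], [-1.27, 1.3], [0.12, 2.57], [-1.44, 4.58], [0.2, 2.03], [-3.05, 3.05]. Speed limits (rad/s): [2.79, 2.79, 3.14, 3.14, 3.14, 3.14, 3.14].

## Interface

Orientations are given as a unit quaternion [x, y, z, w].
In Python, from bench import read_state, vision, job gives the robot as it stands.
- The arm moves only by the tool apply_moves, never from a script. Its argument "deltas" is a list of rows, each a list of 3 entries, a list of its own where there are three numbers: the opening, from 0 (shut) to 1 (fully open), then the shift along the world's x, y, z in mm, then the turn, a rotation vector about the world's x, y, z in rad. In form: [[jaw, [dx, dy, dz], [wx, wy, wz]], ...]. A call has 1 to 8 rows; each row shifts and turns the commanded pose from where the row before left it; what a row does not reach is not made up. A row lasts 1/12 s, in which the tool goes at most 41.7 mm and 7.16 degrees, less where a joint would pass 70% of its speed; a pose out of reach is approached as far as the arm can. A call with a gripper value outside its range is refused whole. The fingers move at their own pace and stop on an object; "squeeze" is the grip in N (left out, the last holds). Time passes only in rows, so rows that do not move let the fingers close. It gives the time, the measured TCP pose, the force and the opening at its end, in the units of the state.
- read_state(): the state, without advancing time (a new reading comes with each control period).
- vision.capture(name): name is "scene" or "top" or "wrist"; returns a dict with "image" (384x512x3 uint8, red, green, blue), "depth" (384x512 float32, m along the optical axis (not along the pixel's ray), 0 where there is no reading), "mtx" (3x3 intrinsics, pixels), "world_from_camera" (4x4, takes a point from camera to world coordinates). Camera axes: x right, y down, z forward; pixel columns grow to the right and rows downward; lengths in m; the calibration is good to about 2 mm. A picture is of the moment at which its call begins.
- job.hand_in(): hands the job in, once; it reports no verdict.
The state is a dict: "time_s": time; "joint_pos": joint angles; "dq": joint speeds; "joint_efforts": joint torques, N m; "ee_pos": TCP position; "ee_rot": TCP orientation; "force": force on the tool from outside, world axes, zero at the start; "moment": the same for the moment, N m; "gripper_width": finger opening in m.
Only numpy, scipy, OpenCV 4.12 (cv2) and the standard library are available. Lean on these libraries where they do the work, as an engineer would, in place of code of your own. Each camera call takes 0.05 s, during which the arm holds its last target. There are 200 camera calls.

## Working session

There is one attempt and no reset: what is moved stays moved. The work goes in short steps, Python scripts to look and compute and a tool call to move; the robot and the scene stay as the last step left them, time stands still between calls to the robot, and variables do not carry over. Pictures are saved under pics/ and viewed, on a budget of 14 in all, crops included, one or two more only if the job needs it, and the job is handed in when it is done.

Besides the shell and the picture viewer there is one more tool, called after "Request:" as name([rows], argument=value, ...), one row to a line, values as JSON. apply_moves: Moves the arm, as the interface text tells. Its arguments: {"type":"object","properties":{"deltas":{"type":"array"},"squeeze":{"type":"number"}},"required":["deltas"]}

```bash
ls; mkdir -p pics; python3 - <<'E'
from bench import read_state, vision
import cv2,numpy as np
s=read_state();print({k:np.round(v,3).tolist() for k,v in s.items()})
ims=[]
for n in ["top","scene"]:
    c=vision.capture(n);np.savez(f"/tmp/{n}.npz",**c)
    cv2.imwrite(f"pics/{n}0.png",c["image"][:,:,::-1])
    print(n,c["mtx"].round(1).tolist(),c["world_from_camera"].round(3).tolist())
E
```

```text
pics
{'time_s': 0.0, 'joint_pos': [1.058, 0.312, 0.014, 1.513, -0.004, 1.319, -0.027], 'dq': [0.0, 0.0, 0.0, 0.0, 0.001, 0.0, -0.0], 'joint_efforts': [0.001, -37.991, 0.146, -23.059, 0.012, 0.014, -0.0], 'ee_pos': [0.249, -0.49, 0.23], 'ee_rot': [-0.602, 0.37, -0.369, 0.603], 'force': [0.283, 0.818, 0.06], 'moment': [0.065, -0.022, -0.008], 'gripper_width': 0.085}
top [[408.9, 0.0, 248.1], [0.0, 408.9, 189.6], [0.0, 0.0, 1.0]] [[0.007, -0.989, 0.151, 0.314], [-1.0, -0.008, -0.001, 0.01], [0.003, -0.151, -0.989, 1.353], [0.0, 0.0, 0.0, 1.0]]
scene [[435.6, 0.0, 247.7], [0.0, 435.6, 188.1], [0.0, 0.0, 1.0]] [[-0.834, -0.331, 0.442, -0.043], [-0.552, 0.497, -0.669, 0.821], [0.002, -0.802, -0.598, 0.825], [0.0, 0.0, 0.0, 1.0]]
```

View pics/top0.png

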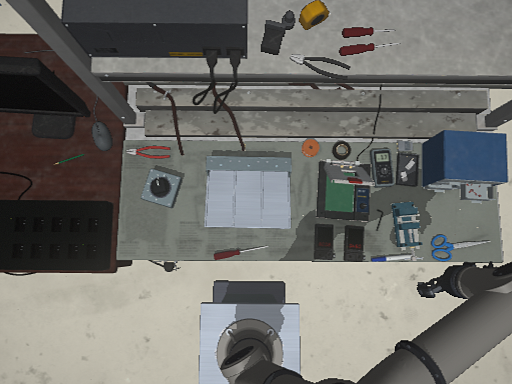

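View pics/scene0.png

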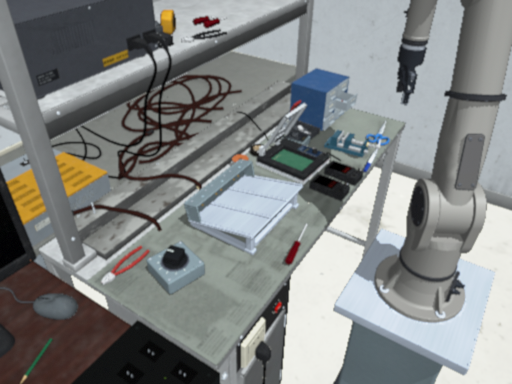

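Top view: the rack is at about (248,190), the dial box at (162,187), and two modules at (324,241) and (354,241). There may be a third module at (406,168). I'll zoom in on that area.

```bash
cat > h.py <<'E'
import numpy as np,cv2
from bench import read_state,vision
from scipy.spatial.transform import Rotation as R
def ray(c,u,v):
    T=c["world_from_camera"];d=T[:3,:3]@(np.linalg.inv(c["mtx"])@[u,v,1.]);return T[:3,3],d
def onplane(c,u,v,z):
    o,d=ray(c,u,v);return o+d*(z-o[2])/d[2]
def cloud(c):
    h,w=c["depth"].shape;u,v=np.meshgrid(np.arange(w),np.arange(h))
    p=np.stack([u,v,np.ones_like(u)],-1)@np.linalg.inv(c["mtx"]).T*c["depth"][...,None]
    T=c["world_from_camera"];return p@T[:3,:3].T+T[:3,3]
def proj(c,P):
    T=np.linalg.inv(c["world_from_camera"]);q=c["mtx"]@(T[:3,:3]@P+T[:3,3]);return q[:2]/q[2]
E
python3 - <<'E'
from h import *
c=dict(np.load("/tmp/top.npz"))
im=c["image"][:,:,::-1]
a=cv2.resize(im[130:275,295:495],(800,580),interpolation=cv2.INTER_CUBIC)
cv2.imwrite("pics/c1.png",a)
b=cv2.resize(im[140:240,130:300],(800,470),interpolation=cv2.INTER_CUBIC)
cv2.imwrite("pics/c2.png",b)
P=cloud(c)
for u,v in [(324,241),(354,241),(324,255),(354,255),(406,168),(406,158),(250,165),(248,225),(162,187),(150,190)]: print(u,v,P[v,u].round(3))
# snapshot of heights for table region
E
```

```text
324 241 [ 0.35  -0.237  0.028]
354 241 [ 0.351 -0.333  0.029]
324 255 [ 0.306 -0.237  0.026]
354 255 [ 0.306 -0.331  0.031]
406 168 [ 0.597 -0.524  0.002]
406 158 [ 0.631 -0.525  0.004]
250 165 [0.584 0.003 0.092]
248 225 [0.397 0.008 0.074]
162 187 [0.514 0.28  0.08 ]
150 190 [0.508 0.323 0.053]
```

View pics/c1.png

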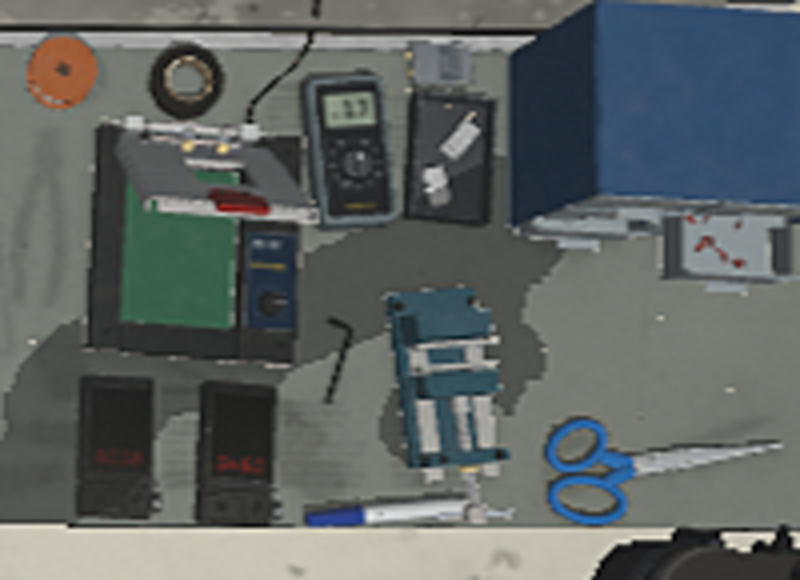

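View pics/c2.png

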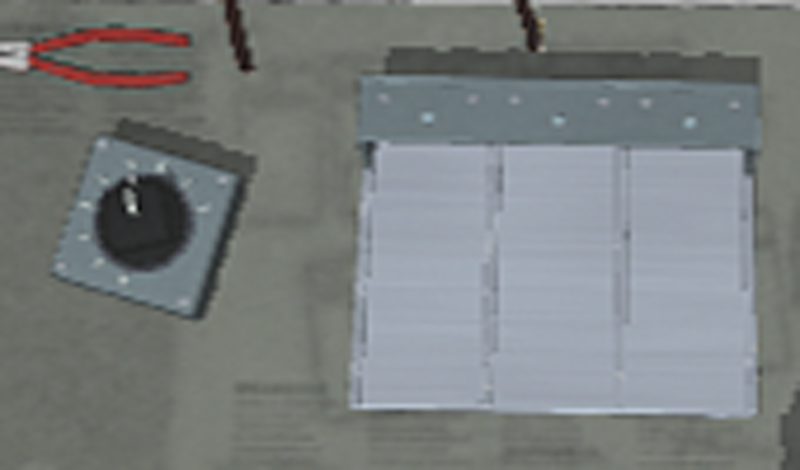

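```bash
python3 - <<'E'
from h import *
c=dict(np.load("/tmp/top.npz"));s=dict(np.load("/tmp/scene.npz"))
P=cloud(c);im=c["image"].astype(int)
# modules
m=(im.max(-1)<75)&(P[...,2]>0.015)&(P[...,0]<0.40)&(P[...,0]>0.27)&(P[...,1]<-0.15)&(P[...,1]>-0.42)
n,l,st,_=cv2.connectedComponentsWithStats(m.astype(np.uint8))
for i in range(1,n):
    if st[i,4]>100:
        v,u=np.nonzero(l==i);q=np.array([onplane(c,a,b,.029)[:2] for a,b in zip(u,v)]).astype(np.float32)
        print("mod",st[i],cv2.minAreaRect(q*1000),q.min(0),q.max(0))
        for x in np.arange(.28,.4,.012):
            k=(abs(P[v,u,0]-x)<.006);print(round(x,3),k.sum(),P[v,u,2][k].mean().round(4) if k.any() else None,P[v,u,2][k].max().round(4) if k.any() else None)
# rack floor plane
g=(P[...,0]>.41)&(P[...,0]<.54)&(abs(P[...,1])<.12)
q=P[g];A=np.c_[q[:,:2],np.ones(len(q))];co=np.linalg.lstsq(A,q[:,2],rcond=None)[0]
print("floor",co,np.degrees(np.arctan(np.hypot(*co[:2]))),np.degrees(np.arctan2(-co[1],-co[0])))
for u,v in [(204.5,226.8),(291,227.8)]: print("upper corner",onplane(c,u,v,.074).round(4))
for u,v in [(206.5,155.5),(291.5,157)]: print("hood back edge?",onplane(c,u,v,.093).round(4),onplane(c,u,v,.085).round(4))
for u,v in [(206.5,171),(291.5,171.5)]: print("hood front",onplane(c,u,v,.093).round(4))
# dial box top corners z=.046
for u,v in [(100,135),(240,178),(198,318),(53,272)]: print("box",onplane(c,130+u/4.7059,140+v/4.7,.046).round(4))
print("knob",onplane(c,130+145/4.7059,140+222/4.7,.06).round(4),"ptr",onplane(c,130+130/4.7059,140+195/4.7,.077).round(4))
r=read_state();print(R.from_quat(r["ee_rot"]).as_matrix().round(3))
b=s["image"][:,:,::-1]
cv2.imwrite("pics/c3.png",np.hstack([cv2.resize(b[130:205,240:370],(416,240)),cv2.resize(b[225:300,130:220],(288,240))]))
E
```

```text
mod [315 226  20  34 606] ((345.71075439453125, -237.35226440429688), (105.1761245727539, 61.2237434387207), 0.411467969417572) [ 0.29308718 -0.26820505] [ 0.39851364 -0.20709625]
0.28 0 None None
0.292 26 0.0249 0.0305
0.304 76 0.0272 0.0402
0.316 72 0.0257 0.0351
0.328 54 0.0286 0.0364
0.34 71 0.0287 0.0361
0.352 73 0.027 0.0333
0.364 73 0.0277 0.0337
0.376 55 0.0273 0.0335
0.388 70 0.0272 0.0319
mod [345 226  20  36 617] ((343.7936096191406, -334.7099304199219), (60.752628326416016, 112.0383529663086), 88.36873626708984) [ 0.2875716  -0.36400044] [ 0.39918238 -0.30289164]
0.28 0 None None
0.292 60 0.0253 0.0318
0.304 75 0.0277 0.044
0.316 53 0.0264 0.0337
0.328 67 0.0285 0.0346
0.34 59 0.0284 0.035
0.352 72 0.0279 0.0351
0.364 56 0.028 0.035
0.376 69 0.0269 0.0326
0.388 72 0.0268 0.0339
floor [-0.21384385  0.00325339  0.15744425] 12.071905207597883 -0.871622692899055
upper corner [0.3902 0.1434 0.074 ]
upper corner [ 0.3891 -0.1264  0.074 ]
hood back edge? [0.6135 0.1403 0.093 ] [0.6154 0.1412 0.085 ]
hood back edge? [ 0.6108 -0.1279  0.093 ] [ 0.6127 -0.1288  0.085 ]
hood front [0.5637 0.1392 0.093 ]
hood front [ 0.5642 -0.1275  0.093 ]
box [0.5792 0.324  0.046 ]
box [0.5497 0.2262 0.046 ]
box [0.4524 0.2518 0.046 ]
box [0.4833 0.3521 0.046 ]
knob [0.5162 0.2875 0.06  ] ptr [0.5319 0.2947 0.077 ]
[[ 0.454 -0.001  0.891]
 [-0.891  0.002  0.454]
 [-0.002 -1.    -0.   ]]
```

View pics/c3.png

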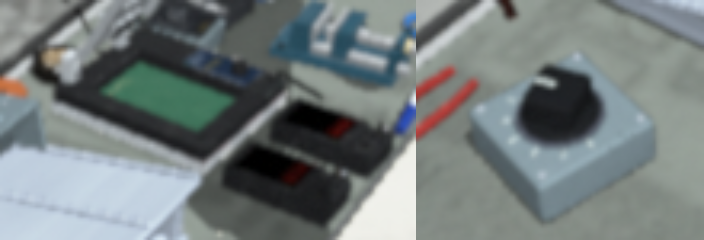

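The modules lie display up, antenna end already towards the robot, and there are two of them. The dial pointer needs a closer look, so I'll move above the dial.

Request:
apply_moves([
  [1,[11,32,2],[0,0,0]],
  [1,[11,32,2],[0,0,0]],
  [1,[11,32,2],[0,0,0]],
  [1,[11,32,2],[0,0,0]],
  [1,[11,32,2],[0,0,0]],
  [1,[11,32,2],[0,0,0]],
  [1,[11,32,2],[0,0,0]],
  [1,[11,32,2],[0,0,0]],
], squeeze=40)

```text
time_s: 0.77
ee_pos: [0.3374, -0.2323, 0.2471]
ee_rot: [0.603, -0.37, 0.369, -0.603]
force: [0.1, 0.5, 0.1]
gripper_width: 0.0852
```

Request:
apply_moves([
  [1,[11,32,0],[0,0,0]],
  [1,[11,32,0],[0,0,0]],
  [1,[11,32,0],[0,0,0]],
  [1,[11,32,0],[0,0,0]],
  [1,[11,32,0],[0,0,0]],
  [1,[11,32,0],[0,0,0]],
  [1,[11,32,0],[0,0,0]],
  [1,[11,32,0],[0,0,0]],
])

```text
time_s: 1.43
ee_pos: [0.4254, 0.0233, 0.2471]
ee_rot: [0.603, -0.37, 0.37, -0.603]
force: [1.2, 0.4, -0.5]
gripper_width: 0.0852
```

Request:
apply_moves([
  [1,[11,32,0],[0,0,0]],
  [1,[11,32,0],[0,0,0]],
  [1,[11,32,0],[0,0,0]],
  [1,[11,32,0],[0,0,0]],
  [1,[11,32,0],[0,0,0]],
  [1,[11,32,0],[0,0,0]],
  [1,[6,20,0],[0,0,0]],
  [1,[0,0,0],[0,0,0]],
])

```text
time_s: 2.1
ee_pos: [0.4964, 0.2399, 0.2464]
ee_rot: [-0.603, 0.369, -0.366, 0.605]
force: [-0.2, 0.2, -0.1]
gripper_width: 0.0854
```

```bash
python3 - <<'E'
from h import *
c=vision.capture("wrist");np.savez("/tmp/w1.npz",**c);cv2.imwrite("pics/w1.png",c["image"][:,:,::-1])
r=read_state();print(r["ee_pos"],r["joint_pos"],proj(c,np.array([.516,.288,.077])),c["world_from_camera"].round(3).tolist())
E
```

```text
[0.49650903 0.23669461 0.24638858] [-0.0021611   0.37299938 -0.65089573  1.46329827  0.22411458  1.38234444
 -1.75674818] [222.16864215 137.02561439] [[0.46, -0.855, -0.24, 0.557], [-0.888, -0.445, -0.119, 0.271], [-0.005, 0.268, -0.963, 0.388], [0.0, 0.0, 0.0, 1.0]]
```

View pics/w1.png

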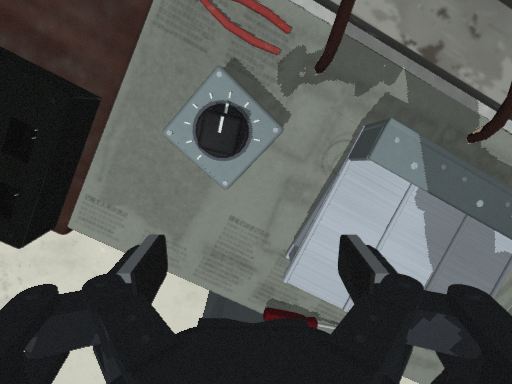

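The dial is at (222,130). Its pointer runs from about (220,133) to (226,105), where a tick lies in line with it. Next I measure the angle precisely.

```bash
python3 - <<'E'
from h import *
c=dict(np.load("/tmp/w1.npz"));im=c["image"].astype(int)
b=im[85:180,160:290]
# white pointer on the knob
w=(im.min(-1)>140);w[:, :196]=0;w[:,250:]=0;w[:112]=0;w[:]&=True;w[160:]=0
v,u=np.nonzero(w);print(len(u))
n,l,st,ce=cv2.connectedComponentsWithStats(w.astype(np.uint8));print(st,ce)
q=np.array([onplane(c,a,d,.077)[:2] for a,d in zip(u,v)]);e=np.linalg.svd(q-q.mean(0))[2][0];print("ptr mean",q.mean(0),"dir",np.degrees(np.arctan2(e[1],e[0])))
# knob+flange dark blob
k=(im.max(-1)<70).astype(np.uint8);k[:, :185]=0;k[:,260:]=0;k[:95]=0;k[165:]=0
n,l,st,ce=cv2.connectedComponentsWithStats(k);i=1+st[1:,4].argmax();v,u=np.nonzero(l==i)
q=np.array([onplane(c,a,d,.051)[:2] for a,d in zip(u,v)],np.float32);print("flange",cv2.minEnclosingCircle(q))
# box top
g=(im.min(-1)>80)&(im[...,2]-im[...,0]>5);g[:, :155]=0;g[:,290:]=0;g[:60]=0;g[195:]=0
n,l,st,ce=cv2.connectedComponentsWithStats(g.astype(np.uint8));i=1+st[1:,4].argmax();v,u=np.nonzero(l==i)
q=np.array([onplane(c,a,d,.046)[:2] for a,d in zip(u,v)],np.float32);print("box",cv2.minAreaRect(q))
cv2.imwrite("pics/w1k.png",cv2.resize(c["image"][60:195,155:290,::-1],(540,540),interpolation=cv2.INTER_CUBIC))
E
```

```text
59
[[     0      0    512    384 196549]
 [   218    117      6     16     44]
 [   197    155      5      5     15]] [[255.51212675 191.51769788]
 [220.65909091 124.29545455]
 [198.8        156.73333333]]
ptr mean [0.51652387 0.29677532] dir 172.58101224968456
flange ((0.5195673704147339, 0.2928031086921692), 0.033457595854997635)
box ((0.5180724859237671, 0.293022096157074), (0.10279987007379532, 0.10215632617473602), 73.89584350585938)
```

View pics/w1k.png

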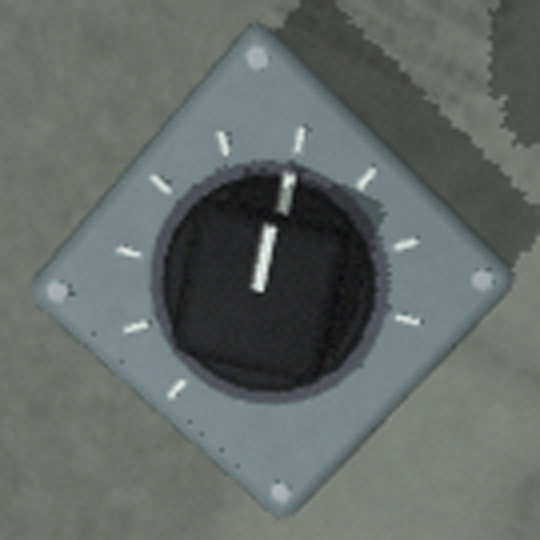

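The pointer is at tick 5 of 9 (tick 0 lower left), with yaw about 14°. Grip at −76°, so turn −13° and approach.

Request:
apply_moves([
  [1,[7,18,0],[0,0,-0.076]],
  [1,[7,18,0],[0,0,-0.076]],
  [1,[7,18,0],[0,0,-0.076]],
  [1,[0,0,-30],[0,0,0]],
  [1,[0,0,-30],[0,0,0]],
  [1,[0,0,-30],[0,0,0]],
  [1,[0,0,-10],[0,0,0]],
  [1,[0,0,0],[0,0,0]],
])

```text
time_s: 2.82
ee_pos: [0.5168, 0.2843, 0.1439]
ee_rot: [0.559, -0.437, 0.436, -0.554]
force: [0.0, -0.3, 0.1]
gripper_width: 0.0856
```

```bash
python3 - <<'E'
from h import *
c=vision.capture("wrist");np.savez("/tmp/w2.npz",**c);cv2.imwrite("pics/w2.png",c["image"][:,:,::-1])
r=read_state();M=R.from_quat(r["ee_rot"]).as_matrix();print(r["ee_pos"],M.round(3).tolist(),np.degrees(np.arctan2(M[1,0],M[0,0])))
E
```

```text
[0.51823834 0.28587009 0.14648652] [[0.239, -0.002, 0.971], [-0.971, -0.002, 0.239], [0.002, -1.0, -0.003]] -76.17801764562896
```

View pics/w2.png

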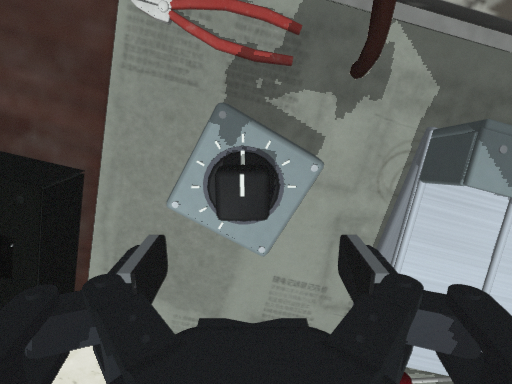

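The knob at (242,190) is square with the jaws and the pointer is vertical. I refine the knob centre from this view.

```bash
python3 - <<'E'
from h import *
c=dict(np.load("/tmp/w2.npz"));im=c["image"].astype(int)
g=(im.min(-1)>80)&(im[...,2]-im[...,0]>5);g[:, :160]=0;g[:,330:]=0;g[:98]=0;g[260:]=0
n,l,st,ce=cv2.connectedComponentsWithStats(g.astype(np.uint8));i=1+st[1:,4].argmax();v,u=np.nonzero(l==i)
q=np.array([onplane(c,a,d,.046)[:2] for a,d in zip(u,v)],np.float32);print("box",cv2.minAreaRect(q))
k=(im.max(-1)<70).astype(np.uint8);k[:, :200]=0;k[:,285:]=0;k[:140]=0;k[230:]=0
n,l,st,ce=cv2.connectedComponentsWithStats(k);i=1+st[1:,4].argmax();v,u=np.nonzero(l==i)
q=np.array([onplane(c,a,d,.051)[:2] for a,d in zip(u,v)],np.float32);print("flange",cv2.minEnclosingCircle(q),st[i])
q=np.array([onplane(c,a,d,.077)[:2] for a,d in [(216,195),(268,195)]]);print("knob flats",q,q.mean(0))
r=read_state();print(r["ee_pos"],proj(c,r["ee_pos"]))
E
```

```text
box ((0.5190405249595642, 0.29337626695632935), (0.10250519961118698, 0.10189004987478256), 73.99072265625)
flange ((0.5184260606765747, 0.2941816449165344), 0.03532996028661728) [ 207  147   73   75 4087]
knob flats [[0.51493932 0.312531  ]
 [0.52428163 0.27427072]] [0.51961048 0.29340086]
[0.51823834 0.28587009 0.14648652] [251.29219986 239.3190622 ]
```

Request:
apply_moves([
  [1,[1,7,-30],[0,0,0]],
  [1,[0,0,-30],[0,0,0]],
  [1,[0,0,-20],[0,0,0]],
  [1,[0,0,-10],[0,0,0]],
  [0.3,[0,0,0],[0,0,0]],
  [0.3,[0,0,0],[0,0,0]],
  [0.3,[0,0,0],[0,0,0]],
  [0.3,[0,0,0],[0,0,0]],
])

```text
time_s: 3.53
ee_pos: [0.522, 0.2936, 0.0603]
ee_rot: [-0.556, 0.434, -0.438, 0.557]
force: [-3.1, -0.7, 3.6]
gripper_width: 0.0413
```

Gripped. Now turning anticlockwise.

Request:
apply_moves([
  [0.1,[0,0,0],[0,0,0.12]],
  [0.1,[0,0,0],[0,0,0.12]],
  [0.1,[0,0,0],[0,0,0.12]],
  [0.1,[0,0,0],[0,0,0.12]],
  [0.1,[0,0,0],[0,0,0.12]],
  [0.1,[0,0,0],[0,0,0.12]],
  [0.1,[0,0,0],[0,0,0.12]],
  [0.1,[0,0,0],[0,0,0.12]],
], squeeze=50)

```text
time_s: 4.2
ee_pos: [0.5198, 0.2959, 0.0605]
ee_rot: [-0.695, 0.127, -0.128, 0.696]
force: [-3.4, -0.4, 6.6]
gripper_width: 0.0408
```

Request:
apply_moves([
  [0.1,[0,0,0],[0,0,0.12]],
  [0.1,[0,0,0],[0,0,0.12]],
  [0.1,[0,0,0],[0,0,0.12]],
  [0.1,[0,0,0],[0,0,0.12]],
  [0.1,[0,0,0],[0,0,0.12]],
  [0.1,[0,0,0],[0,0,0.12]],
  [0.1,[0,0,0],[0,0,0.12]],
  [0.1,[0,0,0],[0,0,0.12]],
])

```text
time_s: 4.87
ee_pos: [0.5167, 0.2957, 0.0603]
ee_rot: [-0.676, -0.207, 0.209, 0.676]
force: [-9.5, -3.2, 10.1]
gripper_width: 0.0418
```

```bash
cat > st.py <<'E'
from h import *
r=read_state();M=R.from_quat(r["ee_rot"]).as_matrix()
print("t",round(r["time_s"],2),"pos",np.round(r["ee_pos"],4),"yaw",np.degrees(np.arctan2(M[1,0],M[0,0])).round(2),"tooly",M[:,1].round(3),"F",np.round(r["force"],1),"M",np.round(r["moment"],2),"w",np.round(r["gripper_width"],4),"q",np.round(r["joint_pos"],2))
E
python3 st.py
```

```text
t 4.87 pos [0.5167 0.2957 0.0603] yaw 34.21 tooly [-0.004 -0.    -1.   ] F [-9.5 -3.2 10.1] M [-0.61  1.85 -0.07] w 0.0418 q [ 0.07  0.77 -0.98  1.58  0.68  1.17 -0.46]
```

Request:
apply_moves([
  [0.1,[0,0,2],[0,0,0.12]],
  [0.1,[0,0,0],[0,0,0.12]],
  [0.1,[0,0,0],[0,0,0.12]],
  [0.1,[0,0,0],[0,0,0.12]],
  [0.1,[0,0,0],[0,0,0.12]],
  [0.1,[0,0,0],[0,0,0.1]],
  [0.1,[0,0,0],[0,0,0]],
  [0.1,[0,0,0],[0,0,0]],
])

```text
time_s: 5.53
ee_pos: [0.5159, 0.2934, 0.0604]
ee_rot: [0.564, 0.423, -0.429, -0.564]
force: [-8.9, -4.8, 6.0]
gripper_width: 0.0406
```

```bash
python3 st.py
```

```text
t 5.53 pos [0.5159 0.2934 0.0604] yaw 74.12 tooly [-0.006 -0.005 -1.   ] F [-8.9 -4.8  6. ] M [-1.07  1.56  0.08] w 0.0406 q [ 0.13  0.85 -1.12  1.57  0.79  1.24  0.16]
```

Request:
apply_moves([
  [0.1,[0,0,0],[0,0,0.06]],
  [0.1,[0,0,0],[0,0,0.06]],
  [0.1,[0,0,0],[0,0,0]],
  [0.1,[0,0,0],[0,0,0]],
])

```text
time_s: 5.87
ee_pos: [0.5162, 0.2932, 0.0605]
ee_rot: [-0.539, -0.455, 0.461, 0.539]
force: [-8.9, -4.0, 5.6]
gripper_width: 0.0409
```

```bash
python3 - <<'E'
exec(open("st.py").read())
c=vision.capture("scene");cv2.imwrite("pics/s1.png",cv2.resize(c["image"][200:310,110:250,::-1],(700,550),interpolation=cv2.INTER_CUBIC))
E
```

```text
t 5.87 pos [0.5162 0.2932 0.0605] yaw 80.71 tooly [-0.007 -0.005 -1.   ] F [-8.9 -4.   5.6] M [-0.89  1.71 -0.91] w 0.0409 q [ 0.14  0.86 -1.14  1.57  0.81  1.26  0.27]
```

At the stop the moment rose to −0.91 N m. Now turning back clockwise by 127° in total, which is four clicks plus undoing the overshoot.

Request:
apply_moves([
  [0.1,[0,0,0],[0,0,-0.12]],
  [0.1,[0,0,0],[0,0,-0.12]],
  [0.1,[0,0,0],[0,0,-0.12]],
  [0.1,[0,0,0],[0,0,-0.12]],
  [0.1,[0,0,0],[0,0,-0.12]],
  [0.1,[0,0,0],[0,0,-0.12]],
  [0.1,[0,0,0],[0,0,-0.12]],
  [0.1,[0,0,0],[0,0,-0.12]],
])

```text
time_s: 6.58
ee_pos: [0.5184, 0.2928, 0.0611]
ee_rot: [0.691, 0.161, -0.161, -0.686]
force: [-5.6, -6.0, 10.5]
gripper_width: 0.0407
```

Request:
apply_moves([
  [0.1,[0,0,0],[0,0,-0.12]],
  [0.1,[0,0,0],[0,0,-0.12]],
  [0.1,[0,0,0],[0,0,-0.12]],
  [0.1,[0,0,0],[0,0,-0.12]],
  [0.1,[0,0,0],[0,0,-0.12]],
  [0.1,[0,0,0],[0,0,-0.12]],
  [0.1,[0,0,0],[0,0,-0.12]],
  [0.1,[0,0,0],[0,0,-0.12]],
])

```text
time_s: 7.25
ee_pos: [0.5153, 0.2857, 0.0612]
ee_rot: [0.692, -0.178, 0.176, -0.677]
force: [-13.7, -19.0, 21.1]
gripper_width: 0.0408
```

Request:
apply_moves([
  [0.1,[0,0,0],[0,0,-0.12]],
  [0.1,[0,0,0],[0,0,-0.12]],
  [0.1,[0,0,0],[0,0,-0.05]],
  [0.1,[0,0,0],[0,0,0]],
  [0.1,[0,0,0],[0,0,0]],
  [0.1,[0,0,0],[0,0,0]],
])

```text
time_s: 7.75
ee_pos: [0.5137, 0.2882, 0.0611]
ee_rot: [0.658, -0.276, 0.273, -0.645]
force: [-15.1, -13.7, 18.2]
gripper_width: 0.04
```

```bash
python3 st.py
```

```text
t 7.75 pos [0.5137 0.2882 0.0611] yaw -45.76 tooly [-0.011 -0.016 -1.   ] F [-15.1 -13.7  18.2] M [-2.86  2.94  0.04] w 0.04 q [-0.1   0.64 -0.67  1.59  0.44  1.09 -1.68]
```

Yaw −45.8° is the intended four clicks. Release, lift, and check the pointer.

Request:
apply_moves([
  [1,[0,0,0],[0,0,0]],
  [1,[0,0,0],[0,0,0]],
  [1,[0,0,0],[0,0,0]],
  [1,[0,0,10],[0,0,0]],
  [1,[0,0,30],[0,0,0]],
  [1,[0,0,40],[0,0,0]],
  [1,[0,0,40],[0,0,0]],
  [1,[0,0,20],[0,0,0]],
])

```text
time_s: 8.42
ee_pos: [0.5215, 0.2974, 0.206]
ee_rot: [-0.649, 0.273, -0.276, 0.655]
force: [0.7, 1.3, 0.7]
gripper_width: 0.0856
```

```bash
python3 - <<'E'
exec(open("st.py").read())
c=vision.capture("wrist");np.savez("/tmp/w3.npz",**c);cv2.imwrite("pics/w3.png",c["image"][:,:,::-1])
E
```

```text
t 8.42 pos [0.5215 0.2974 0.206 ] yaw -45.7 tooly [ 0.008  0.006 -1.   ] F [0.7 1.3 0.7] M [ 0.06 -0.09  0.02] w 0.0856 q [-0.07  0.52 -0.73  1.4   0.35  1.35 -1.61]
```

View pics/w3.png

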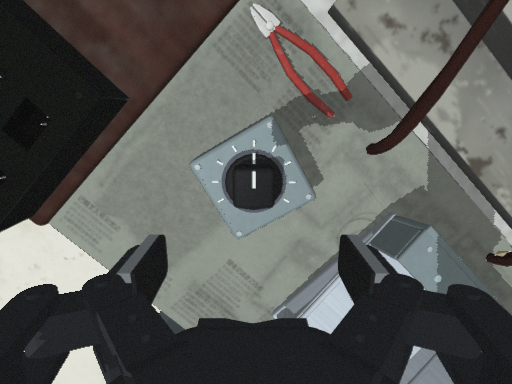

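The pointer sits at the middle (fifth of nine) tick, (254,143), which is click 4. Next I move over the rack to refine its pose, then to the modules.

Request:
apply_moves([
  [1,[-11,-36,6],[0,0,-0.097]],
  [1,[-11,-36,6],[0,0,-0.097]],
  [1,[-11,-36,6],[0,0,-0.097]],
  [1,[-11,-36,6],[0,0,-0.097]],
  [1,[-11,-36,6],[0,0,-0.097]],
  [1,[-11,-36,6],[0,0,-0.097]],
  [1,[-11,-36,6],[0,0,-0.097]],
  [1,[-11,-36,6],[0,0,-0.097]],
])

```text
time_s: 9.13
ee_pos: [0.4312, 0.0057, 0.2485]
ee_rot: [0.498, -0.501, 0.502, -0.499]
force: [0.7, -1.1, 1.6]
gripper_width: 0.0856
```

```bash
python3 - <<'E'
exec(open("st.py").read())
c=vision.capture("wrist");np.savez("/tmp/w4.npz",**c);cv2.imwrite("pics/w4.png",c["image"][:,:,::-1])
E
```

```text
t 9.13 pos [0.4312 0.0057 0.2485] yaw -90.39 tooly [ 0.002 -0.    -1.   ] F [ 0.7 -1.1  1.6] M [-0.04 -0.05 -0.  ] w 0.0856 q [ 0.46  0.08 -0.54  1.76  0.04  1.31 -1.67]
```

View pics/w4.png

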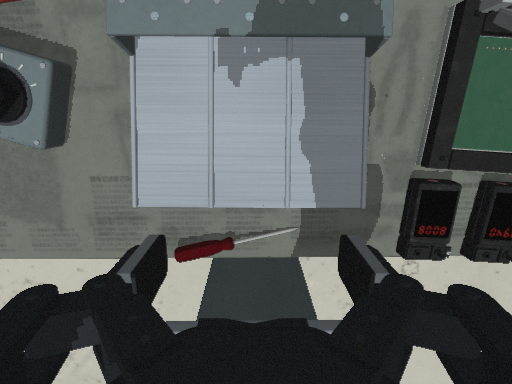

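Request:
apply_moves([
  [1,[-16,-36,0],[0,0,0]],
  [1,[-16,-36,0],[0,0,0]],
  [1,[-16,-36,0],[0,0,0]],
  [1,[-16,-36,0],[0,0,0]],
  [1,[-16,-36,0],[0,0,0]],
  [1,[-16,-36,0],[0,0,0]],
  [1,[-16,-36,0],[0,0,0]],
  [1,[-12,-36,0],[0,0,0]],
])

```text
time_s: 9.85
ee_pos: [0.3067, -0.2827, 0.2483]
ee_rot: [0.5, -0.5, 0.501, -0.499]
force: [1.2, -0.3, 0.0]
gripper_width: 0.0853
```

```bash
python3 - <<'E'
exec(open("st.py").read())
c=vision.capture("wrist");np.savez("/tmp/w5.npz",**c);cv2.imwrite("pics/w5.png",c["image"][:,:,::-1])
E
```

```text
t 9.85 pos [ 0.3067 -0.2827  0.2483] yaw -90.13 tooly [ 0.001 -0.002 -1.   ] F [ 1.2 -0.3  0. ] M [-0.03 -0.1   0.  ] w 0.0853 q [ 0.87  0.03 -0.17  1.8   0.01  1.3  -0.88]
```

View pics/w5.png

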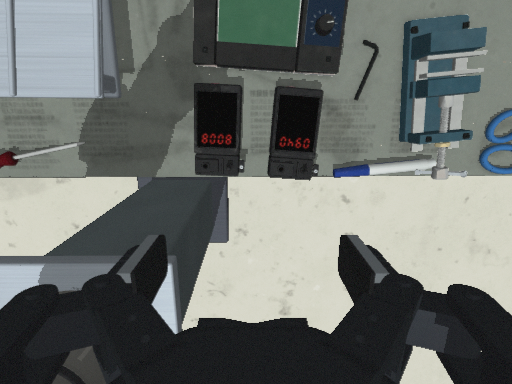

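Rack picture: rails at columns about 133, 211, 289 and 367, near edge at row 207, hood edge at row 36. Module picture: A spans (195–242, 84–174), B spans (270–322, 87–178), both antenna end near the robot.

```bash
python3 - <<'E'
from h import *
c=dict(np.load("/tmp/w4.npz"))
for u in (133.5,367.5): print("near corner",onplane(c,u,207.5,.074).round(4))
for u in (211.5,289.5): print("rail near",onplane(c,u,206,.078).round(4))
for u in (110,390): print("hood front",onplane(c,u,36,.093).round(4))
P=cloud(c);print("depth floor",[P[v,248].round(4) for v in (60,120,190)])
c=dict(np.load("/tmp/w5.npz"));im=c["image"].astype(int);P=cloud(c)
m=((im.max(-1)<75)|(im[...,0]-im[...,1]>60))&(P[...,2]>.012);
for lo,hi in ((185,255),(258,330)):
    k=np.zeros_like(m);k[80:185,lo:hi]=m[80:185,lo:hi]
    k=cv2.morphologyEx(k.astype(np.uint8),cv2.MORPH_OPEN,np.ones((7,7)))
    v,u=np.nonzero(k);q=np.array([onplane(c,a,d,.026)[:2] for a,d in zip(u,v)],np.float32)*1000
    print("mod",[u.min(),u.max(),v.min(),v.max()],cv2.minAreaRect(q))
    f=[(u[v==d].min(),u[v==d].max()) for d in (95,160)]
    e=[[onplane(c,a,d,.029)[:2] for a in r] for r,d in zip(f,(95,160))];e=np.array(e);mm=e.mean(1);print("mid top/bot",mm.round(4),"w",(e[:,0]-e[:,1]).round(4)[:,1],"yaw",np.degrees(np.arctan2(*(mm[0]-mm[1])[::-1])))
E
```

```text
near corner [0.3904 0.1446 0.074 ]
near corner [ 0.3884 -0.1273  0.074 ]
rail near [0.393  0.0533 0.078 ]
rail near [ 0.3923 -0.0361  0.078 ]
hood front [0.5663 0.1384 0.093 ]
hood front [ 0.5645 -0.1236  0.093 ]
depth floor [array([0.5531, 0.0102, 0.0385]), array([0.4877, 0.0108, 0.0525]), array([0.4093, 0.0114, 0.0694])]
mod [np.int64(194), np.int64(241), np.int64(83), np.int64(175)] ((348.78192138671875, -239.1009063720703), (57.8620491027832, 112.05397033691406), 86.75175476074219)
mid top/bot [[ 0.3913 -0.2412]
 [ 0.313  -0.2372]] w [0.0561 0.0545] yaw -2.926878930812845
mod [np.int64(268), np.int64(322), np.int64(87), np.int64(178)] ((344.5361022949219, -334.71240234375), (58.6116828918457, 111.1799087524414), 85.81941986083984)
mid top/bot [[ 0.3911 -0.338 ]
 [ 0.3127 -0.331 ]] w [0.0562 0.0545] yaw -5.098354633223196
```

Request:
apply_moves([
  [0.88,[15,22,0],[0,0,-0.025]],
  [0.88,[15,22,0],[0,0,-0.025]],
  [0.88,[0,0,-35],[0,0,0]],
  [0.88,[0,0,-35],[0,0,0]],
  [0.88,[0,0,-35],[0,0,0]],
  [0.88,[0,0,-35],[0,0,0]],
  [0.88,[0,0,-35],[0,0,0]],
  [0.88,[0,0,0],[0,0,0]],
])

```text
time_s: 10.57
ee_pos: [0.3334, -0.2334, 0.0673]
ee_rot: [-0.488, 0.517, -0.508, 0.486]
force: [-0.4, 0.7, 0.3]
gripper_width: 0.0749
```

```bash
python3 st.py
```

```text
t 10.57 pos [ 0.3334 -0.2334  0.0673] yaw -92.94 tooly [-0.01   0.008 -1.   ] F [-0.4  0.7  0.3] M [0.02 0.06 0.07] w 0.0749 q [ 0.77  0.23 -0.23  2.08  0.07  0.85 -1.12]
```

Request:
apply_moves([
  [0.88,[3,-5,-20],[0,0,0]],
  [0.88,[0,0,-25],[0,0,0]],
  [0.88,[0,0,-17],[0,0,0]],
  [0.88,[0,0,0],[0,0,0]],
  [0.88,[0,0,0],[0,0,0]],
])

```text
time_s: 10.98
ee_pos: [0.3416, -0.2423, 0.0114]
ee_rot: [0.487, -0.513, 0.513, -0.487]
force: [-0.8, 0.1, -0.6]
gripper_width: 0.0751
```

```bash
python3 st.py
```

```text
t 10.98 pos [ 0.3416 -0.2423  0.0114] yaw -93.0 tooly [ 0.001 -0.    -1.   ] F [-0.8  0.1 -0.6] M [0.04 0.02 0.04] w 0.0751 q [ 0.76  0.34 -0.22  2.12  0.11  0.7  -1.15]
```

Request:
apply_moves([
  [0.88,[-4,3,-7],[0,0,0]],
  [0.88,[0,0,0],[0,0,0]],
  [0.3,[0,0,0],[0,0,0]],
  [0.3,[0,0,0],[0,0,0]],
  [0.3,[0,0,0],[0,0,0]],
  [0.3,[0,0,0],[0,0,0]],
  [0.3,[0,0,0],[0,0,0]],
], squeeze=50)

```text
time_s: 11.57
ee_pos: [0.3371, -0.2394, 0.0045]
ee_rot: [0.487, -0.513, 0.514, -0.487]
force: [-0.8, 0.8, 4.5]
gripper_width: 0.0576
```

```bash
python3 st.py
```

```text
t 11.57 pos [ 0.3371 -0.2394  0.0045] yaw -93.03 tooly [ 0.001 -0.001 -1.   ] F [-0.8  0.8  4.5] M [0.36 0.23 0.07] w 0.0576 q [ 0.76  0.34 -0.21  2.14  0.11  0.67 -1.16]
```

Gripped at 57.6 mm. Lift and carry towards the middle lane, tilting as it goes.

Request:
apply_moves([
  [0.3,[0,0,10],[0,0,0]],
  [0.3,[0,0,25],[0,0,0]],
  [0.3,[0,0,30],[0,0,0]],
  [0.3,[0,0,30],[0,0,0]],
  [0.3,[0,0,30],[0,0,0]],
  [0.3,[0,0,20],[0,0,0]],
  [0.3,[0,0,0],[0,0,0]],
])

```text
time_s: 12.15
ee_pos: [0.3396, -0.2412, 0.1531]
ee_rot: [0.486, -0.509, 0.517, -0.487]
force: [1.9, -0.2, -1.6]
gripper_width: 0.0574
```

Request:
apply_moves([
  [0.3,[16,30,0],[0,0,0.026]],
  [0.3,[16,30,0],[0,0,0.026]],
  [0.3,[17,30,0],[0,0.035,0]],
  [0.3,[17,30,0],[0,0.035,0]],
  [0.3,[18,32,0],[0,0.035,0]],
  [0.3,[18,32,0],[0,0.035,0]],
  [0.3,[18,32,0],[0,0.035,0]],
  [0.3,[18,31,0],[0,0.034,0]],
])

```text
time_s: 12.82
ee_pos: [0.4745, 0.0095, 0.1473]
ee_rot: [-0.55, 0.55, -0.445, 0.444]
force: [1.2, 0.3, -2.2]
gripper_width: 0.0577
```

Request:
apply_moves([
  [0.3,[0,0,-10],[0,0,0]],
  [0.3,[0,0,0],[0,0,0]],
  [0.3,[0,0,0],[0,0,0]],
])

```text
time_s: 13.07
ee_pos: [0.4733, 0.0076, 0.1367]
ee_rot: [0.55, -0.55, 0.444, -0.444]
force: [-0.7, -0.4, -1.9]
gripper_width: 0.0573
```

```bash
python3 - <<'E'
exec(open("st.py").read())
c=vision.capture("wrist");np.savez("/tmp/w6.npz",**c);cv2.imwrite("pics/w6.png",c["image"][:,:,::-1])
E
```

```text
t 13.07 pos [0.4733 0.0076 0.1367] yaw -90.01 tooly [-0.211 -0.001 -0.977] F [-0.7 -0.4 -1.9] M [-0.05 -0.27 -0.02] w 0.0573 q [ 0.29  0.43 -0.45  1.65  0.16  1.32 -1.77]
```

View pics/w6.png

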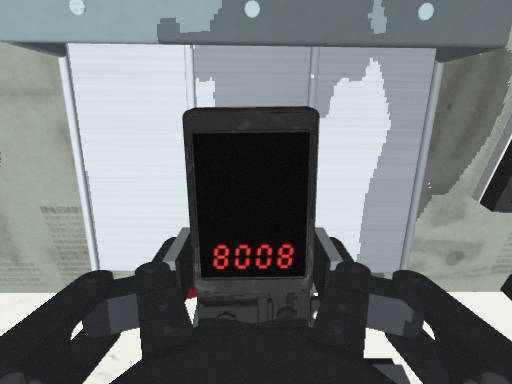

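The module is held square and centred: its edges are at columns 185 and 319, the rails at 189 and 316. Lowering onto the lane.

Request:
apply_moves([
  [0.3,[0,0,-20],[0,0,0]],
  [0.3,[0,0,-20],[0,0,0]],
  [0.3,[0,0,-15],[0,0,0]],
  [0.3,[0,0,-8],[0,0,0]],
  [0.3,[0,0,-4],[0,0,0]],
  [0.3,[0,0,-3],[0,0,0]],
  [0.3,[0,0,0],[0,0,0]],
  [0.3,[0,0,0],[0,0,0]],
])

```text
time_s: 13.78
ee_pos: [0.4751, 0.0076, 0.0691]
ee_rot: [-0.549, 0.549, -0.446, 0.445]
force: [-0.4, 0.5, -1.3]
gripper_width: 0.0574
```

```bash
python3 st.py
```

```text
t 13.78 pos [0.4751 0.0076 0.0691] yaw -90.09 tooly [-0.206 -0.    -0.979] F [-0.4  0.5 -1.3] M [ 0.01 -0.28  0.  ] w 0.0574 q [ 0.27  0.51 -0.43  1.72  0.19  1.17 -1.8 ]
```

Request:
apply_moves([
  [0.3,[0,0,-3],[0,0,0]],
  [0.3,[0,0,-2],[0,0,0]],
  [0.3,[0,0,-2],[0,0,0]],
  [0.3,[0,0,0],[0,0,0]],
  [0.3,[0,0,0],[0,0,0]],
])

```text
time_s: 14.2
ee_pos: [0.4744, 0.0079, 0.0612]
ee_rot: [-0.549, 0.55, -0.445, 0.445]
force: [-0.7, 0.0, -2.4]
gripper_width: 0.0576
```

```bash
python3 st.py
```

```text
t 14.2 pos [0.4744 0.0079 0.0612] yaw -90.06 tooly [-0.208 -0.    -0.978] F [-0.7  0.  -2.4] M [-0.05 -0.28  0.01] w 0.0576 q [ 0.27  0.52 -0.43  1.73  0.2   1.15 -1.8 ]
```

Request:
apply_moves([
  [0.3,[0,0,-2],[0,0,0]],
  [0.3,[0,0,0],[0,0,0]],
  [0.3,[0,0,0],[0,0,0]],
])

```text
time_s: 14.45
ee_pos: [0.4749, 0.008, 0.0601]
ee_rot: [-0.549, 0.549, -0.446, 0.445]
force: [-0.9, 0.4, 5.7]
gripper_width: 0.0572
```

Request:
apply_moves([
  [0.3,[0,0,-2],[0,0,0]],
  [0.3,[0,0,0],[0,0,0]],
  [0.3,[0,0,0],[0,0,0]],
])

```text
time_s: 14.7
ee_pos: [0.4749, 0.0079, 0.0601]
ee_rot: [-0.549, 0.549, -0.446, 0.445]
force: [-4.0, -1.8, 16.4]
gripper_width: 0.0573
```

```bash
python3 st.py
```

```text
t 14.7 pos [0.4749 0.0079 0.0601] yaw -90.07 tooly [-0.207 -0.001 -0.978] F [-4.  -1.8 16.4] M [0.16 1.14 0.03] w 0.0573 q [ 0.27  0.52 -0.43  1.73  0.2   1.15 -1.8 ]
```

Floor contact confirmed. Ease off and slide down the slope.

Request:
apply_moves([
  [0.3,[0,0,2],[0,0,0]],
  [0.3,[10,0,-2],[0,0,0]],
  [0.3,[10,0,-2],[0,0,0]],
  [0.3,[10,0,-2],[0,0,0]],
  [0.3,[10,0,-2],[0,0,0]],
  [0.3,[6,0,-1],[0,0,0]],
  [0.3,[0,0,0],[0,0,0]],
  [0.3,[0,0,0],[0,0,0]],
])

```text
time_s: 15.37
ee_pos: [0.5218, 0.008, 0.0502]
ee_rot: [-0.548, 0.549, -0.446, 0.446]
force: [1.6, 0.4, 0.4]
gripper_width: 0.0578
```

```bash
python3 st.py
```

```text
t 15.37 pos [0.5218 0.008  0.0502] yaw -90.08 tooly [-0.205  0.    -0.979] F [1.6 0.4 0.4] M [ 0.09 -0.56 -0.03] w 0.0578 q [ 0.24  0.61 -0.41  1.6   0.22  1.19 -1.8 ]
```

Request:
apply_moves([
  [0.3,[4,0,-1],[0,0,0]],
  [0.3,[3,0,-1],[0,0,0]],
  [0.3,[0,0,0],[0,0,0]],
  [0.3,[0,0,0],[0,0,0]],
])

```text
time_s: 15.7
ee_pos: [0.5268, 0.008, 0.0492]
ee_rot: [-0.55, 0.55, -0.445, 0.445]
force: [-1.2, 0.3, 5.7]
gripper_width: 0.0574
```

Request:
apply_moves([
  [0.3,[3,0,-0.6],[0,0,0]],
  [0.3,[0,0,0],[0,0,0]],
  [0.3,[0,0,0],[0,0,0]],
])

```text
time_s: 15.95
ee_pos: [0.5272, 0.0081, 0.0491]
ee_rot: [0.551, -0.551, 0.444, -0.443]
force: [-6.3, -0.6, 11.0]
gripper_width: 0.0578
```

```bash
python3 st.py
```

```text
t 15.95 pos [0.5272 0.0081 0.0491] yaw -90.03 tooly [-0.214 -0.001 -0.977] F [-6.3 -0.6 11. ] M [0.22 1.4  0.01] w 0.0578 q [ 0.24  0.63 -0.41  1.58  0.22  1.21 -1.8 ]
```

Request:
apply_moves([
  [0.3,[3,0,0],[0,0,0]],
  [0.3,[3,0,0],[0,0,0]],
  [0.3,[0,0,0],[0,0,0]],
  [0.3,[0,0,0],[0,0,0]],
])

```text
time_s: 16.28
ee_pos: [0.5273, 0.0081, 0.049]
ee_rot: [0.554, -0.554, 0.44, -0.439]
force: [-15.9, -0.1, 17.0]
gripper_width: 0.0577
```

```bash
python3 st.py
```

```text
t 16.28 pos [0.5273 0.0081 0.049 ] yaw -90.03 tooly [-0.227 -0.001 -0.974] F [-15.9  -0.1  17. ] M [ 0.22  3.5  -0.15] w 0.0577 q [ 0.23  0.64 -0.41  1.57  0.22  1.22 -1.8 ]
```

The stop is solid: x doesn't move under 16 N. Relax, release and lift.

Request:
apply_moves([
  [0.3,[-6,0,1],[0,0,0]],
  [0.85,[0,0,0],[0,0,0]],
  [0.85,[0,0,0],[0,0,0]],
  [0.85,[0,0,0],[0,0,0]],
  [0.85,[2,0,10],[0,0,0]],
  [0.85,[4,0,20],[0,0,0]],
  [0.85,[0,0,30],[0,0,0]],
  [0.85,[0,0,40],[0,0,0]],
])

```text
time_s: 16.95
ee_pos: [0.5351, 0.0074, 0.1479]
ee_rot: [-0.55, 0.551, -0.444, 0.443]
force: [1.1, 0.1, -0.2]
gripper_width: 0.0725
```

```bash
python3 - <<'E'
exec(open("st.py").read())
c=vision.capture("wrist");np.savez("/tmp/w7.npz",**c);cv2.imwrite("pics/w7.png",c["image"][:,:,::-1])
t=vision.capture("top");np.savez("/tmp/t7.npz",**t)
cv2.imwrite("pics/w7b.png",np.hstack([cv2.resize(c["image"][:,:,::-1],(440,330)),cv2.resize(t["image"][140:270,200:370,::-1],(360,330))]))
E
```

```text
t 16.95 pos [0.5351 0.0074 0.1479] yaw -90.07 tooly [-0.213  0.    -0.977] F [ 1.1  0.1 -0.2] M [-0.05 -0.26  0.06] w 0.0725 q [ 0.25  0.54 -0.43  1.45  0.19  1.41 -1.77]
```

View pics/w7b.png

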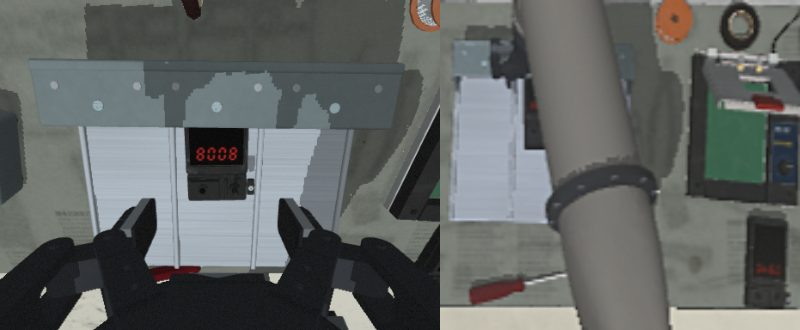

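Module A (8008) is in the middle lane, partly under the hood, antenna end up-slope. B is still at its place. Moving to B.

Request:
apply_moves([
  [0.88,[-18,-31,5],[0,-0.0265,0]],
  [0.88,[-18,-31,5],[0,-0.0265,0]],
  [0.88,[-18,-31,5],[0,-0.0265,0]],
  [0.88,[-18,-31,5],[0,-0.0265,0]],
  [0.88,[-18,-31,5],[0,-0.0265,0]],
  [0.88,[-18,-31,5],[0,-0.0265,0]],
  [0.88,[-18,-31,5],[0,-0.0265,0]],
  [0.88,[-18,-31,5],[0,-0.0265,0]],
])

```text
time_s: 17.72
ee_pos: [0.3919, -0.2417, 0.1896]
ee_rot: [0.499, -0.498, 0.502, -0.501]
force: [0.4, -0.4, 0.6]
gripper_width: 0.0752
```

Request:
apply_moves([
  [0.88,[-18,-31,0],[0,0,-0.04]],
  [0.88,[-18,-31,0],[0,0,-0.038]],
  [0.88,[-19,-31,0],[0,0,0]],
  [0.88,[0,0,0],[0,0,0]],
  [0.88,[0,0,0],[0,0,0]],
  [0.88,[0,0,0],[0,0,0]],
])

```text
time_s: 18.22
ee_pos: [0.3381, -0.3328, 0.1889]
ee_rot: [0.479, -0.519, 0.52, -0.481]
force: [0.6, 0.8, -0.3]
gripper_width: 0.075
```

```bash
python3 - <<'E'
exec(open("st.py").read())
c=dict(np.load("/tmp/w7.npz"))
o,d=ray(c,251,231.5);T=np.array([.5935,.008,.03]);a=np.radians(12.);n=np.array([np.sin(a),0,np.cos(a)]);X=np.array([np.cos(a),0,-np.sin(a)])
for h in (0,.024): p=o+d*((T+h*n-o)@n)/(d@n);print("A antenna tray x",(p-T)@X,"y",p[1]-.008)
c=vision.capture("wrist");im=c["image"].astype(int);P=cloud(c);np.savez("/tmp/w8.npz",**c)
m=((im.max(-1)<75)|(im[...,0]-im[...,1]>60))&(P[...,2]>.012)&(P[...,2]<.06)&(P[...,0]<.41)&(abs(P[...,1]+.334)<.06)
k=cv2.morphologyEx(m.astype(np.uint8),cv2.MORPH_OPEN,np.ones((7,7)))
v,u=np.nonzero(k);q=np.array([onplane(c,a,d,.027)[:2] for a,d in zip(u,v)],np.float32)*1000
print("B",[u.min(),u.max(),v.min(),v.max()],cv2.minAreaRect(q))
E
```

```text
t 18.22 pos [ 0.3381 -0.3328  0.1889] yaw -94.53 tooly [ 0.004  0.    -1.   ] F [ 0.6  0.8 -0.3] M [ 0.01  0.02 -0.01] w 0.075 q [ 0.95  0.2  -0.23  1.77  0.05  1.18 -0.95]
A antenna tray x -0.12284345034946213 y 0.0012947469127230944
A antenna tray x -0.11207557520535714 y 0.001162742518753774
B [np.int64(229), np.int64(282), np.int64(115), np.int64(216)] ((345.69732666015625, -335.7286071777344), (56.20254135131836, 110.01604461669922), 85.4619140625)
```

Request:
apply_moves([
  [0.88,[-1,-2,-35],[0,0,0]],
  [0.88,[0,0,-35],[0,0,0]],
  [0.88,[0,0,-35],[0,0,0]],
  [0.88,[0,0,-35],[0,0,0]],
  [0.88,[0,0,-25],[0,0,0]],
  [0.88,[0,0,-5],[0,0,0]],
  [0.88,[0,0,0],[0,0,0]],
  [0.88,[0,0,0],[0,0,0]],
])

```text
time_s: 18.93
ee_pos: [0.3382, -0.335, 0.0198]
ee_rot: [0.479, -0.517, 0.52, -0.481]
force: [0.5, 0.3, 0.6]
gripper_width: 0.0754
```

```bash
python3 st.py
```

```text
t 18.93 pos [ 0.3382 -0.335   0.0198] yaw -94.42 tooly [ 0.005 -0.001 -1.   ] F [0.5 0.3 0.6] M [-0.03 -0.02  0.01] w 0.0754 q [ 0.92  0.41 -0.21  1.97  0.12  0.77 -1.01]
```

Request:
apply_moves([
  [0.88,[-1,0,-15],[0,0,0]],
  [0.88,[0,0,0],[0,0,0]],
  [0.88,[0,0,0],[0,0,0]],
  [0.3,[0,0,0],[0,0,0]],
  [0.3,[0,0,0],[0,0,0]],
  [0.3,[0,0,0],[0,0,0]],
  [0.3,[0,0,0],[0,0,0]],
  [0.3,[0,0,0],[0,0,0]],
], squeeze=50)

```text
time_s: 19.6
ee_pos: [0.3368, -0.3362, 0.0056]
ee_rot: [0.479, -0.517, 0.521, -0.481]
force: [-0.8, 0.4, 5.4]
gripper_width: 0.0572
```

Request:
apply_moves([
  [0.3,[0,0,10],[0,0,0]],
  [0.3,[0,0,25],[0,0,0]],
  [0.3,[0,0,30],[0,0,0]],
  [0.3,[0,0,30],[0,0,0]],
  [0.3,[0,0,30],[0,0,0]],
  [0.3,[0,0,20],[0,0,0]],
  [0.3,[0,0,0],[0,0,0]],
])

```text
time_s: 20.18
ee_pos: [0.3382, -0.3376, 0.1542]
ee_rot: [0.479, -0.515, 0.524, -0.481]
force: [0.9, 0.1, -1.7]
gripper_width: 0.0574
```

```bash
python3 st.py
```

```text
t 20.18 pos [ 0.3382 -0.3376  0.1542] yaw -94.54 tooly [ 0.011 -0.008 -1.   ] F [ 0.9  0.1 -1.7] M [-0.03 -0.06 -0.05] w 0.0574 q [ 0.95  0.23 -0.23  1.83  0.06  1.08 -0.96]
```

Request:
apply_moves([
  [0.3,[-1,28,0],[0,0,0.026]],
  [0.3,[0,32,0],[0,0,0.026]],
  [0.3,[0,32,0],[0,0,0.027]],
  [0.3,[0,32,0],[0,0,0]],
  [0.3,[0,32,0],[0,0,0]],
  [0.3,[0,32,0],[0,0,0]],
  [0.3,[0,32,0],[0,0,0]],
])

```text
time_s: 20.77
ee_pos: [0.3331, -0.1133, 0.1479]
ee_rot: [0.5, -0.5, 0.5, -0.5]
force: [0.8, -0.3, -1.5]
gripper_width: 0.0572
```

Request:
apply_moves([
  [0.3,[17,5,0],[0,0.026,0]],
  [0.3,[17,5,0],[0,0.026,0]],
  [0.3,[17,5,0],[0,0.026,0]],
  [0.3,[17,5,0],[0,0.026,0]],
  [0.3,[17,5,0],[0,0.026,0]],
  [0.3,[18,5,0],[0,0.026,0]],
  [0.3,[18,4,0],[0,0.026,0]],
  [0.3,[17,4,0],[0,0.027,0]],
])

```text
time_s: 21.43
ee_pos: [0.4725, -0.0768, 0.1477]
ee_rot: [-0.549, 0.549, -0.445, 0.445]
force: [1.1, 0.0, -1.8]
gripper_width: 0.0573
```

Request:
apply_moves([
  [0.3,[0,0,-15],[0,0,0]],
  [0.3,[0,0,-15],[0,0,0]],
  [0.3,[0,0,-15],[0,0,0]],
  [0.3,[0,0,0],[0,0,0]],
  [0.3,[0,0,0],[0,0,0]],
  [0.3,[0,0,0],[0,0,0]],
])

```text
time_s: 21.93
ee_pos: [0.4725, -0.0772, 0.104]
ee_rot: [-0.549, 0.549, -0.446, 0.446]
force: [-0.1, 0.1, -1.4]
gripper_width: 0.0574
```

```bash
python3 - <<'E'
exec(open("st.py").read())
c=vision.capture("wrist");np.savez("/tmp/w9.npz",**c);cv2.imwrite("pics/w9.png",c["image"][:,:,::-1])
E
```

```text
t 21.93 pos [ 0.4725 -0.0772  0.104 ] yaw -90.01 tooly [-0.204  0.    -0.979] F [-0.1  0.1 -1.4] M [-0.03 -0.32 -0.03] w 0.0574 q [ 0.46  0.48 -0.48  1.68  0.23  1.25 -1.66]
```

View pics/w9.png

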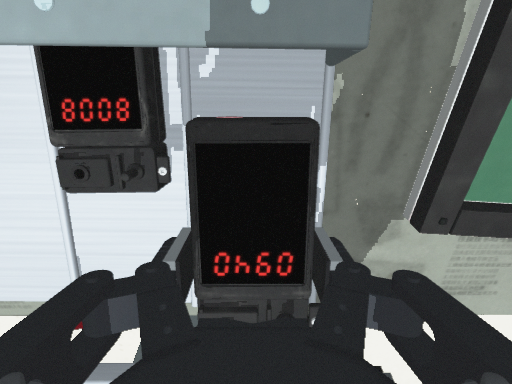

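Module B is over the right lane, held square, about 3 mm too far left (module centre at column 252, lane centre about 257). Correct and lower.

Request:
apply_moves([
  [0.3,[2,-3,-15],[0,0,0]],
  [0.3,[0,0,-12],[0,0,0]],
  [0.3,[0,0,-8],[0,0,0]],
  [0.3,[0,0,-4],[0,0,0]],
  [0.3,[0,0,-2],[0,0,0]],
  [0.3,[0,0,-2],[0,0,0]],
  [0.3,[0,0,0],[0,0,0]],
  [0.3,[0,0,0],[0,0,0]],
])

```text
time_s: 22.65
ee_pos: [0.475, -0.0801, 0.0611]
ee_rot: [0.549, -0.548, 0.446, -0.446]
force: [0.4, -0.1, -2.1]
gripper_width: 0.0575
```

```bash
python3 st.py
```

```text
t 22.65 pos [ 0.475  -0.0801  0.0611] yaw -90.0 tooly [-0.203 -0.    -0.979] F [ 0.4 -0.1 -2.1] M [ 0.04 -0.35  0.01] w 0.0575 q [ 0.46  0.53 -0.47  1.72  0.26  1.17 -1.68]
```

Request:
apply_moves([
  [0.3,[0,0,-2],[0,0.004,0]],
  [0.3,[0,0,0],[0,0,0]],
  [0.3,[0,0,0],[0,0,0]],
])

```text
time_s: 22.9
ee_pos: [0.475, -0.0801, 0.061]
ee_rot: [0.55, -0.549, 0.445, -0.445]
force: [-2.3, 0.4, 10.2]
gripper_width: 0.0571
```

Request:
apply_moves([
  [0.3,[0,0,-1],[0,0,0]],
  [0.3,[0,0,0],[0,0,0]],
  [0.3,[0,0,0],[0,0,0]],
])

```text
time_s: 23.15
ee_pos: [0.475, -0.0801, 0.061]
ee_rot: [0.55, -0.549, 0.445, -0.445]
force: [-4.7, 0.3, 14.7]
gripper_width: 0.0577
```

Contact. Ease off and slide down.

Request:
apply_moves([
  [0.3,[0,0,2],[0,0,0]],
  [0.3,[10,0,-2],[0,0,0]],
  [0.3,[10,0,-2],[0,0,0]],
  [0.3,[10,0,-2],[0,0,0]],
  [0.3,[10,0,-2],[0,0,0]],
  [0.3,[7,0,-1.6],[0,0,0]],
  [0.3,[0,0,0],[0,0,0]],
  [0.3,[0,0,0],[0,0,0]],
])

```text
time_s: 23.82
ee_pos: [0.5237, -0.0801, 0.0507]
ee_rot: [-0.549, 0.549, -0.446, 0.446]
force: [2.3, -1.2, 1.6]
gripper_width: 0.0578
```

Request:
apply_moves([
  [0.3,[4,0,-1],[0,0,0]],
  [0.3,[3,0,-0.6],[0,0,0]],
  [0.3,[0,0,0],[0,0,0]],
  [0.3,[0,0,0],[0,0,0]],
])

```text
time_s: 24.15
ee_pos: [0.528, -0.0801, 0.0498]
ee_rot: [0.55, -0.55, 0.445, -0.445]
force: [-1.1, -0.6, 8.0]
gripper_width: 0.0577
```

Request:
apply_moves([
  [0.3,[3,0,0],[0,0,0]],
  [0.3,[0,0,0],[0,0,0]],
  [0.3,[0,0,0],[0,0,0]],
])

```text
time_s: 24.4
ee_pos: [0.5309, -0.0801, 0.0492]
ee_rot: [-0.55, 0.55, -0.445, 0.444]
force: [-1.8, -0.2, 5.3]
gripper_width: 0.0576
```

```bash
python3 st.py
```

```text
t 24.4 pos [ 0.5309 -0.0801  0.0492] yaw -90.02 tooly [-0.21  -0.    -0.978] F [-1.8 -0.2  5.3] M [0.11 0.24 0.03] w 0.0576 q [ 0.4   0.64 -0.45  1.56  0.28  1.22 -1.69]
```

Request:
apply_moves([
  [0.3,[2,0,-0.4],[0,0,0]],
  [0.3,[2,0,-0.4],[0,0,0]],
  [0.3,[0,0,0],[0,0,0]],
  [0.3,[0,0,0],[0,0,0]],
])

```text
time_s: 24.73
ee_pos: [0.5309, -0.0802, 0.0491]
ee_rot: [0.552, -0.552, 0.442, -0.442]
force: [-9.3, -0.8, 14.7]
gripper_width: 0.057
```

Request:
apply_moves([
  [0.3,[2,0,-0.4],[0,0,0]],
  [0.3,[2,0,0],[0,0,0]],
  [0.3,[0,0,0],[0,0,0]],
  [0.3,[0,0,0],[0,0,0]],
])

```text
time_s: 25.07
ee_pos: [0.531, -0.0801, 0.0491]
ee_rot: [0.554, -0.554, 0.44, -0.439]
force: [-15.1, 0.9, 20.3]
gripper_width: 0.0576
```

```bash
python3 st.py
```

```text
t 25.07 pos [ 0.531  -0.0801  0.0491] yaw -90.02 tooly [-0.227 -0.001 -0.974] F [-15.1   0.9  20.3] M [ 0.22  3.64 -0.11] w 0.0576 q [ 0.4   0.66 -0.44  1.54  0.28  1.25 -1.69]
```

Stalled solidly at the stop. Relax, release and lift.

Request:
apply_moves([
  [0.3,[-7,0,1.5],[0,0,0]],
  [0.3,[0,0,0],[0,0,0]],
  [0.8,[0,0,0],[0,0,0]],
  [0.8,[0,0,0],[0,0,0]],
  [0.8,[0,0,0],[0,0,0]],
  [0.8,[1,0,8],[0,0,0]],
  [0.8,[3,0,15],[0,0,0]],
  [0.8,[0,0,30],[0,0,0]],
])

```text
time_s: 25.73
ee_pos: [0.5346, -0.0802, 0.0995]
ee_rot: [-0.551, 0.551, -0.443, 0.443]
force: [0.2, -0.1, -0.4]
gripper_width: 0.0684
```

Request:
apply_moves([
  [0.8,[-10,0,40],[0,0,0]],
  [0.8,[-25,0,30],[0,0,0]],
  [0.8,[-25,0,20],[0,0,0]],
  [0.8,[-25,0,0],[0,0,0]],
  [0.8,[-25,10,0],[0,0,0]],
  [0.8,[0,10,0],[0,0,0]],
  [0.8,[0,10,0],[0,0,0]],
  [0.8,[0,0,0],[0,0,0]],
])

```text
time_s: 26.4
ee_pos: [0.4275, -0.0472, 0.1924]
ee_rot: [0.55, -0.548, 0.444, -0.447]
force: [0.6, 0.3, -0.5]
gripper_width: 0.0684
```

```bash
python3 - <<'E'
exec(open("st.py").read())
c=vision.capture("wrist");np.savez("/tmp/w10.npz",**c);s=vision.capture("scene")
cv2.imwrite("pics/w10.png",np.hstack([cv2.resize(c["image"][:,:,::-1],(400,300)),cv2.resize(s["image"][:,:,::-1],(400,300))]))
E
```

```text
t 26.4 pos [ 0.4275 -0.0472  0.1924] yaw -89.77 tooly [-0.206  0.001 -0.979] F [ 0.6  0.3 -0.5] M [ 0.01 -0.23  0.04] w 0.0684 q [ 0.48  0.3  -0.53  1.69  0.14  1.4  -1.64]
```

View pics/w10.png

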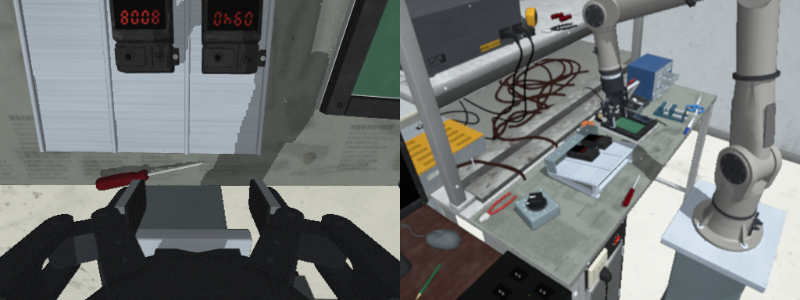

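Both modules lie in the middle and right lanes with antenna ends up-slope. A numeric check of their antenna ends and of the dial follows.

```bash
python3 - <<'E'
from h import *
c=dict(np.load("/tmp/w10.npz"));im=c["image"].astype(int)
T=np.array([.5935,.008,.03]);a=np.radians(12.);n=np.array([np.sin(a),0,np.cos(a)]);X=np.array([np.cos(a),0,-np.sin(a)])
m=(im.max(-1)<80).astype(np.uint8);m[105:]=0;m[:, :135]=0;m[:,350:]=0
m=cv2.morphologyEx(m,cv2.MORPH_OPEN,np.ones((5,5)))
k,l,st,ce=cv2.connectedComponentsWithStats(m)
f=lambda u,v,h:(lambda o,d:o+d*((T+h*n-o)@n)/(d@n))(*ray(c,u,v))
for i in range(1,k):
    if st[i,4]<800: continue
    v,u=np.nonzero(l==i);cols=np.arange(st[i,0]+12,st[i,0]+st[i,2]-20)
    b=np.array([v[u==q].max() for q in cols]);e=[f(q,w+.5,h) for q,w in zip(cols,b) for h in (.024,)]
    x=np.array([(p-T)@X for p in e]);y=np.array([p[1]-.008 for p in e]);ang=np.polyfit(y,x,1)[0]
    rows=range(5,60,5);ed=[[f(u[v==r].min(),r,.029),f(u[v==r].max(),r,.029)] for r in rows]
    print(st[i],"antenna x",np.median(x).round(4),"floorlevel",((f(cols.mean(),np.median(b)+.5,0)-T)@X).round(4),"edge slope",ang.round(3),"left y",[round(q[0][1]-.008,4) for q in ed][::3],"right y",[round(q[1][1]-.008,4) for q in ed][::3])
P=cloud(c)
for u0,u1 in ((150,215),(262,325)):
    q=P[15:45,u0:u1].reshape(-1,3);q=(q-T);h=q@n;print("display height",np.median(h).round(4))
s=vision.capture("scene")
cv2.imwrite("pics/dial.png",cv2.resize(s["image"][225:300,130:220,::-1],(540,450),interpolation=cv2.INTER_CUBIC))
E
```

```text
[ 140    0   90   94 6583] antenna x -0.1153 floorlevel -0.114 edge slope -0.001 left y [np.float64(0.0277), np.float64(0.0272), np.float64(0.0274), np.float64(0.0262)] right y [np.float64(-0.0305), np.float64(-0.031), np.float64(-0.0307), np.float64(-0.0312)]
[ 258    0   83   95 6844] antenna x -0.1165 floorlevel -0.1153 edge slope -0.003 left y [np.float64(-0.0582), np.float64(-0.0582), np.float64(-0.0583), np.float64(-0.0584)] right y [np.float64(-0.1149), np.float64(-0.1149), np.float64(-0.115), np.float64(-0.1151)]
display height 0.0283
display height 0.028
```

View pics/dial.png

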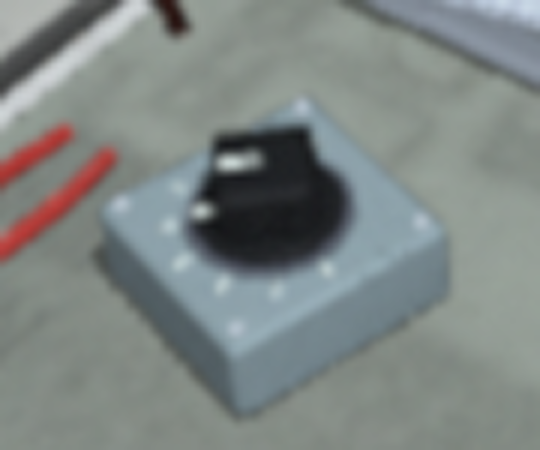

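Antenna ends are at tray x = −115 and −116.5 mm, so the feet are at the stop. Both modules lie straight and flat, the dial is still at the middle tick, and the arm is clear. Handing in.

```bash
python3 -c "from bench import job;print(job.hand_in())"
```

```text
the job is handed in; nothing more can be done
None
```

The job is handed in: both radio modules are on charge and the charge timer is set to click 4. The hand-in reports no verdict.

**Dial:** It started at click 5. I turned it anticlockwise until the stop pushed back with 0.9 N m, then clockwise to the fourth click. The wrist picture after release showed the pointer on the middle of the nine ticks. It looked unchanged in the last scene picture.

**Modules:** Only two were on the bench. Module 8008 went into the middle lane and 0h60 into the right lane. Each was lowered onto the floor and slid until it stalled against the back stop at about 15 N.

**Last checks:**

| | Middle lane (8008) | Right lane (0h60) | Nominal |
|---|---|---|---|
| Antenna end, distance up the slope from the stop | 115 mm | 116.5 mm | 116 mm |
| Display height above the floor | 28.3 mm | 28.0 mm | 29 mm |
| Edge slope (how far out of square) | 0.001 | 0.003 | 0 |

- **Stall points:** The tool stalled at x = 527 mm for the first module and 531 mm for the second. I put this 4 mm difference down to different grip offsets, because the camera puts both antenna ends where they should be.
- **Other checks:** The reel and snips were never approached, though I did not measure them at the end. The arm was clear of everything at hand-in, and no check failed.
- **Pictures:** I viewed 16, two past the budget of 14.

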